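# Load a label roll and close the dust box

## Robot

A 6-joint arm with a two-finger parallel gripper is mounted at the origin on the work surface. World frame = base frame: x ahead of the robot, y to its left, z up, the work surface at z = 0. Lengths are in m, angles in rad, forces in N, time in s.
With the tool pointing down it reaches from about 0.35 to 0.8 m from the base axis. Payload 7.3 kg.
Tool frame: the origin (TCP) lies between the finger pads; the fingertips stand 25 mm ahead of it and the grasp point (between the pads) lies 6 mm ahead of it (r.tip_extent is the distance from the TCP to the fingertips, in m); z points along the fingers, y is the line along which they close (so a half turn about z gives the same grasp; the last joint's range is limited). The gripper opens to 85 mm and grips with 20 to 120 N. Pads are 22 mm wide; open, the fingers measure 114 mm over their backs; the gripper's body (76 mm by 85 mm) begins 54 mm behind the grasp point. The pads swing forward as they close: fully open they stand 13 mm farther back than shut.
Start: joints at [1.024, 0.342, 1.524, -0, 1.275, -0.146], TCP at [0.205, 0.483, 0.256] pointing down, gripper open.
Joint ranges: [-2.53, 2.53], [-0.77, 2.02], [0.04, 2.7], [-1, 4.14], [0.28, 2.66], [-3.11, 3.11]. Speed limits (rad/s): [2.57, 2.57, 3.14, 3.14, 3.14, 3.14].

## Interface

Orientations are given as a unit quaternion [x, y, z, w].
In Python, from workcell import r, command_gripper, optics gives the robot as it stands. The module is installed in compiled form; this text tells all that it offers. Calls block until the motion is done:
- r.reach(position, orientation): joint-space move of the TCP to a pose.
- r.move_straight(position, orientation=None, speed=0.15, max_force=None): straight line of the TCP; orientation=None keeps the orientation; speed is the mean speed in m/s. With max_force (N) it stops when the force on the tool has changed by that much, and returns True; else False.
- r.movej(angles): joint-space move.
- command_gripper(opening, force=None): finger opening in m; force is the grip in N (None keeps the last); returns when the fingers have stopped.
- r.hold(seconds).
- r.solve_ik(position, orientation): joint angles nearest the present ones, or None.
- r.read_state(): the state.
- optics.get_image(name): name is "scene" or "top"; returns (picture, depth): 420x560x3 uint8, red, green, blue; 420x560 float32, m along the optical axis (not along the pixel's ray), 0 where there is no reading.
- optics.camera_model(name): a dict with "K" (3x3 intrinsics, pixels), "R" (3x3) and "t" (3): a world point X has camera coordinates R X + t. Camera axes: x right, y down, z forward; pixel columns grow to the right and rows downward; lengths in m; the calibration is good to about 2 mm. A picture is of the moment at which its call begins. camera_model takes no time and is no camera call.
A pose or a line that the arm cannot do raises r.PlanningError and nothing moves.
- r.finish_job(): hands the job in; it is judged then, once.
The state is a dict: "time_s": time; "joint_positions": joint angles; "dq": joint speeds; "tau": joint torques, N m; "eef_pos": TCP position; "eef_rot": TCP orientation; "contact_force": force on the tool from outside, world axes, zero at the start; "torque": the same for the moment, N m; "grip_width": finger opening in m; "grip_force": force on a finger pad.
Only numpy, scipy, OpenCV 4.12 (cv2) and the standard library are available. Lean on these libraries where they do the work, as an engineer would, in place of code of your own. Each camera call takes 0.05 s, during which the arm holds its last target. There are 200 camera calls.

## Task

Load the label dispenser on the packing side of this pottery bench: put the full label roll (the fattest of the three paper rolls and cores) over the upright spindle inside the open dispenser box, all the way down, and let go of it. Then gently lower the hinged lid until it is fully closed, to keep clay dust off the labels. Leave the other things on the bench where they are.

Things in the scene. Friction and masses are not known exactly. Their poses are not given: they have to be found in the camera images.
- roll_mid (a point): centre of the full label roll: a plain white paper roll wound on a cardboard core, a cylinder 58 mm across and 42 mm tall with a 25 mm bore right through, about 90 g (up to 40 % more or less). It stands upright on the bench, so this point starts 21 mm above the bench; z is the bore's axis. Either end may go down.
- dispenser: grey dispenser box, fixed to the bench, open at the top: 150 x 150 mm outside, 75 mm tall, walls and floor 4 mm thick. Origin at the centre of its underside; its x points to the side with the lid's hinge, which is roughly the robot's right (-y of the world); z up.
- spindle_foot (a point): where the roll's underside must rest: on the axis of the aluminium spindle in the middle of the box, 8 mm above the bench, top of a flat foot 52 mm across; z up. From here the spindle rises 52 mm: 21 mm thick for the first 42 mm, then a cone down to 10 mm at its tip. Its tip is 60 mm above the bench, 15 mm below the box's rim.
- lid (a joint): angle of the box's lid in rad: 0 fully closed (flat on the rim), 1.57 upright, at most 2.0 (leaning back, away from the box). It starts open at 1.45 to 1.95. The hinge is stiff (about 0.17 N m): the lid stays where it is left and takes about 0.5 to 2 N at its free edge to move.
- lid_hinge (a point): middle of the lid's hinge line, on the box's rim 75.5 mm above the bench, at dispenser x = +75 mm. It turns with the lid: the hinge line runs along its y (the dispenser's y); the lid, a plain sheet 150 x 150 mm and 6 mm thick, extends 150 mm from here along its -x, and its z points out of the lid's outer face (up when closed, away from the box when upright).
- lid_handle (a point): centre of the black knob on the lid's outer face: 28 mm across, its end 43 mm proud of that face, on a thinner stem; on the lid's middle line, 30 mm from its free edge (120 mm from the hinge). This point is 35 mm out from the outer face.
- used_roll: used-up label roll: same shape, core and height as the full roll but only 40 mm across; stands upright; origin at the centre of its underside
- bare_core: empty cardboard core, 29 mm across, 42 mm tall, bore 25 mm, standing upright; origin at the centre of its underside
- teapot: unglazed tan teapot, body 120 mm across and 78 mm tall, with spout (+y) and handle (-y); origin under its centre
- pot_lid: unglazed teapot lid, 58 mm across, 32 mm tall with its knob; origin under its centre
- clay_block: ochre block of stiff clay, 60 x 120 x 50 mm tall, long side along its y; origin under its centre
- cup: unglazed small cup, 68 mm across the mouth, 50 mm tall; origin under its centre
- brush: flat brush lying down, 170 mm long along its x; origin under its middle
There are look-alikes about, which are no part of the job. What is shaped like the dispenser but blue or yellow is not meant.

How it is judged:
On the way:
1. the full roll is down on the spindle's foot, and let go, while the lid is still open (horizontal distance between roll_mid and spindle_foot below 0.006 m and z of roll_mid in the frame of spindle_foot below 0.026 m and angle between the z axis of roll_mid and the z axis of spindle_foot, either way round below 0.08 rad and contact force between the fingers and roll below 0.05 N and value of joint lid above 0.8 rad), for 0.2 s.
At the end, for the whole second after the job is handed in: The full roll sits on the spindle: its centre within 6 mm of the spindle's axis, no more than 5 mm above its seated height, its axis within 0.08 rad of the spindle's, and at rest; the lid is closed to within 0.03 rad (horizontal distance between roll_mid and spindle_foot below 0.006 m and z of roll_mid in the frame of spindle_foot below 0.026 m and angle between the z axis of roll_mid and the z axis of spindle_foot, either way round below 0.08 rad and value of joint lid below 0.03 rad and linear speed of roll below 0.02 m/s); the robot touches nothing.
It fails at once if the lid is slammed shut (within the last 0.5 rad it turns shut faster than 3 rad/s) (value of joint lid below 0.5 rad and velocity of joint lid below -3 rad/s).
It fails at once if another thing on the bench is moved by more than 30 mm (distance of any of used_roll, bare_core, teapot, pot_lid, clay_block, cup, brush from where it was at the start of the episode above 0.03 m).
It also fails if it takes over 53 s, if anything falls off the work surface, if the arm or the gripper's body presses on something with over 40 N, if the wrist force passes 120 N, or if a joint passes its speed limit or range.

## Working session

There is one attempt and no reset: what is moved stays moved. The work goes in short steps, each a Python script; the robot and the scene stay as the last script left them, time stands still between calls to the robot, and variables do not carry over. Pictures are saved under pics/ and viewed, at most 10 in all, crops included, and the job is handed in when it is done.

```bash
mkdir -p pics
python3 - <<'E'
from workcell import r, command_gripper, optics
import cv2, numpy as np
for n in("scene","top"):
    p,d=optics.get_image(n); cv2.imwrite(f"pics/{n}0.png",p[:,:,::-1]); np.savez(f"{n}0.npz",p=p,d=d,**optics.camera_model(n))
    m=optics.camera_model(n); print(n,m["K"].tolist(),(-m["R"].T@m["t"]).tolist(),m["R"].round(3).tolist(), (d==0).mean())
s=r.read_state();print(s["time_s"],s["eef_rot"],s["grip_width"])
E
```

```text
scene [[434.05256748695155, 0.0, 274.03179153426834], [0.0, 434.05256748695155, 200.38184470903573], [0.0, 0.0, 1.0]] [1.2403187811684315, 0.4111407735373985, 0.9488275240790751] [[-0.519, 0.854, 0.017], [0.603, 0.381, -0.701], [-0.605, -0.354, -0.713]] 0.00399234693877551
top [[457.31034795078887, 0.0, 285.56701218314305], [0.0, 457.31034795078887, 207.72766391090855], [0.0, 0.0, 1.0]] [0.406757326820327, 0.017460748056381762, 1.3699308208684169] [[-0.013, -1.0, 0.0], [-0.994, 0.013, -0.112], [0.112, -0.002, -0.994]] 0.004077380952380952
0.1 [ 1.99047564e-01  9.79989582e-01 -6.51905355e-04 -2.47344228e-04] 0.08542202666594995
```

View pics/scene0.png

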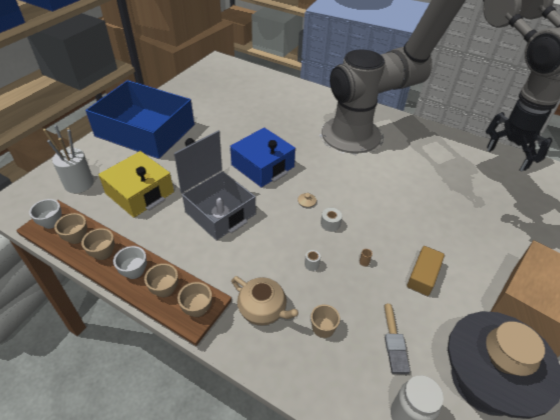

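View pics/top0.png

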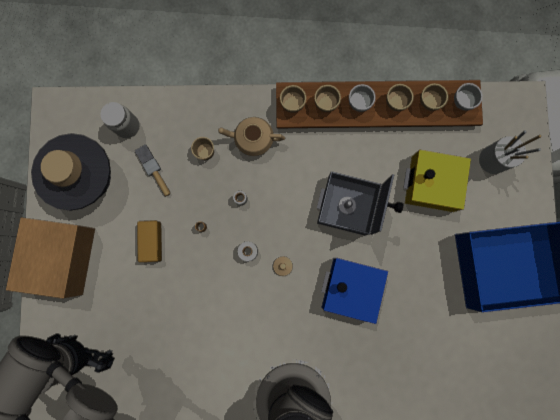

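The top view shows the full roll at (248,252), the used roll at (240,198), the core at (201,228) and the pot lid at (283,266). The grey box is centred near (350,205), with its spindle at (347,205) and its lid standing on the right with the knob at (397,207). Next I'll measure these.

```bash
cat > h.py <<'E'
import numpy as np, cv2
def cloud(f):
    z=np.load(f); d=z["d"]; v,u=np.mgrid[:420,:560]; K=z["K"]
    c=np.stack([(u-K[0,2])/K[0,0]*d,(v-K[1,2])/K[1,1]*d,d],-1)
    X=(c-z["t"])@z["R"]; X[d==0]=np.nan
    return X,z["p"]
def ray(m,u,v,h):
    w=np.array([(u-m["K"][0,2])/m["K"][0,0],(v-m["K"][1,2])/m["K"][1,1],1])@m["R"]; C=-m["R"].T@m["t"]
    return C+w*(h-C[2])/w[2]
E
python3 - <<'E'
from h import *
big=[]
for n,c in(("top",(248,252)),("scene",(331,219))):
    X,p=cloud(n+"0.npz"); m=np.load(n+"0.npz")
    g=ray(m,*c,.042); print(n,"roll guess",g.round(4))
    s=(abs(X[...,2]-.042)<.005)&(np.hypot(X[...,0]-g[0],X[...,1]-g[1])<.045)
    v,u=np.nonzero(s); (a,b),rad=cv2.minEnclosingCircle(X[s][:,:2].astype(np.float32)); print("roll xy",a,b,rad,len(u), np.median(X[s][:,2]))
    # rim of box
    B=ray(m,*((350,205) if n=="top" else (219,203)),.06)
    s=(abs(X[...,2]-.0755)<.005)&(np.hypot(X[...,0]-B[0],X[...,1]-B[1])<.115)
    P=X[s][:,:2].astype(np.float32); print(n,"rim",cv2.minAreaRect(P),len(P))
    s=(X[...,2]>.03)&(X[...,2]<.066)&(np.hypot(X[...,0]-B[0],X[...,1]-B[1])<.03)
    print("spindle",np.nanmedian(X[s],0).round(4),s.sum())
    s=(X[...,2]>.085)&(X[...,2]<.26)&(np.hypot(X[...,0]-B[0],X[...,1]-B[1]+.08)<.12)&(X[...,1]>B[1]-.17)
    Q=X[s]; g=p[s].astype(int); 
    k=(g.max(1)<45); print("dark/knob",k.sum(),np.median(Q[k],0).round(4),Q[k].min(0).round(3),Q[k].max(0).round(3))
    ok=(np.ptp(g,axis=1)<25)&~k; L=Q[ok]; print("lid pts",len(L),L.min(0).round(3),L.max(0).round(3))
    _,_,V=np.linalg.svd(L-np.median(L,0),full_matrices=False); print("normal",V[2].round(3),np.median(L,0).round(3))
E
python3 - <<'E'
import cv2
a=cv2.imread("pics/top0.png")[150:270,225:425]
cv2.imwrite("pics/c1.png",cv2.resize(a,None,fx=4,fy=4,interpolation=2))
E
```

```text
top roll guess [0.4288 0.1256 0.042 ]
roll xy 0.43278056383132935 0.12916085124015808 0.028654497116804123 244 0.04167816473111524
top rim ((0.5665620565414429, -0.16854244470596313), (0.15083976089954376, 0.15078327059745789), 74.84880828857422) 301
spindle [ 0.5657 -0.166   0.0543] 48
dark/knob 511 [ 0.5401 -0.2419  0.18  ] [ 0.475 -0.283  0.085] [ 0.614 -0.217  0.226]
lid pts 153 [ 0.474 -0.286  0.089] [ 0.618 -0.218  0.231]
normal [-0.233 -0.968  0.097] [ 0.548 -0.243  0.224]
scene roll guess [0.448  0.1357 0.042 ]
roll xy 0.4323469400405884 0.1319206953048706 0.029719144105911255 214 0.04194307720002902
scene rim ((0.5637686252593994, -0.16882175207138062), (0.15892086923122406, 0.15470638871192932), 74.46440124511719) 353
spindle [ 0.5699 -0.1625  0.0489] 67
dark/knob 34 [ 0.542  -0.2722  0.2076] [ 0.53  -0.282  0.2  ] [ 0.55  -0.264  0.212]
lid pts 1836 [ 0.472 -0.284  0.085] [ 0.621 -0.214  0.228]
normal [ 0.26   0.965 -0.018] [ 0.549 -0.238  0.163]
```

View pics/c1.png

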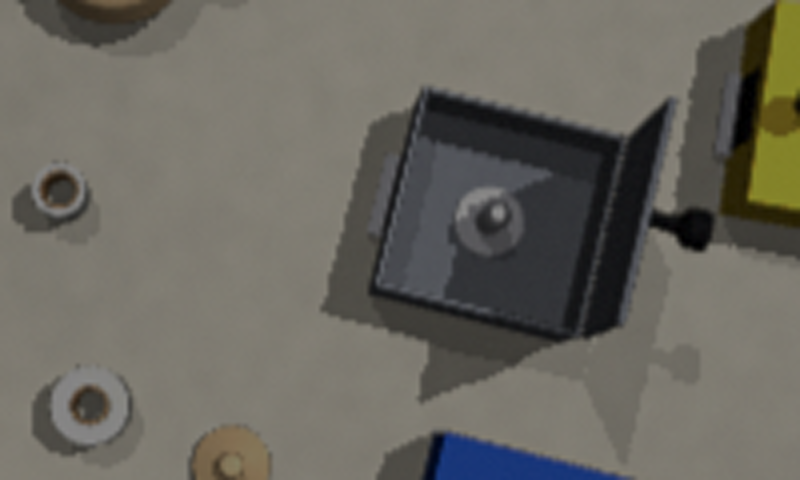

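The crop agrees with the point cloud: the roll is at crop (90,405), the spindle tip at (497,213), and the lid stands nearly upright. For the pick I'll squeeze the roll in two directions so it ends up centred in the gripper.

```bash
cat >> h.py <<'E'
from workcell import r, command_gripper, optics
from scipy.spatial.transform import Rotation as Ro
xd=np.array([-.262,-.965,0]); xd/=np.linalg.norm(xd); yd=np.array([-xd[1],xd[0],0]); Z=np.array([0,0,1.])
def down(y):
    return Ro.from_matrix(np.stack([np.cross(y,-Z),y,-Z],1)).as_quat()
def st(): 
    s=r.read_state(); print(round(s["time_s"],2),s["eef_pos"].round(4) if hasattr(s["eef_pos"],"round") else s["eef_pos"],"F",np.round(s["contact_force"],2),"w",round(s["grip_width"],4),"gf",np.round(s["grip_force"],1)); return s
E
python3 - <<'E'
from h import *
m=np.load("top0.npz"); print("tip",ray(m,349,202.8,.06),"roll",ray(m,247.1,250.9,.042))
P=np.array([.4325,.1300,.036]); up=np.array([0,0,.10])
for q,s in((down(yd),1),(down(-yd),-1),(down(xd),1),(down(-xd),-1)):
    print(s,np.round([r.solve_ik(P,q),r.solve_ik(np.array([.566,-.168,.05]),q)],2).tolist())
E
```

```text
tip [ 0.56619492 -0.16779306  0.06      ] roll [0.43203155 0.12822309 0.042     ]
1 [[0.12, 0.54, 1.97, -0.0, 0.63, 0.39], [-0.42, 0.69, 1.57, -0.0, 0.89, -0.15]]
-1 [[0.12, 0.54, 1.97, -0.0, 0.63, -2.75], [-0.42, 0.69, 1.57, -0.0, 0.89, 2.99]]
1 [[0.12, 0.54, 1.97, -0.0, 0.63, 1.96], [-0.42, 0.69, 1.57, -0.0, 0.89, 1.42]]
-1 [[0.12, 0.54, 1.97, -0.0, 0.63, -1.18], [-0.42, 0.69, 1.57, -0.0, 0.89, -1.72]]
```

Run:
```python
from h import *
P=np.array([.4325,.1295,.036]); up=np.array([0,0,.07])
r.reach(P+up,down(-xd)); st()
print(r.move_straight(P,speed=.12,max_force=15)); command_gripper(.050,20); st()
command_gripper(.085); r.reach(P,down(yd)); command_gripper(.050,30); st()
r.move_straight(P+np.array([0,0,.10]),speed=.15); st()
p,d=optics.get_image("scene"); cv2.imwrite("pics/g.png",p[:,:,::-1])
```

```text
1.74 [0.4327 0.1301 0.1063] F [-0.75  0.64  0.52] w 0.0852 gf 0.0
False
2.85 [0.433  0.1296 0.0369] F [-1.01  0.35  5.21] w 0.0579 gf 20.5
5.03 [0.4325 0.1295 0.0363] F [-0.29 -0.78  6.17] w 0.0577 gf 31.6
5.84 [0.4319 0.1294 0.1353] F [-0.24  0.09 -1.9 ] w 0.0576 gf 32.2
```

View pics/g.png

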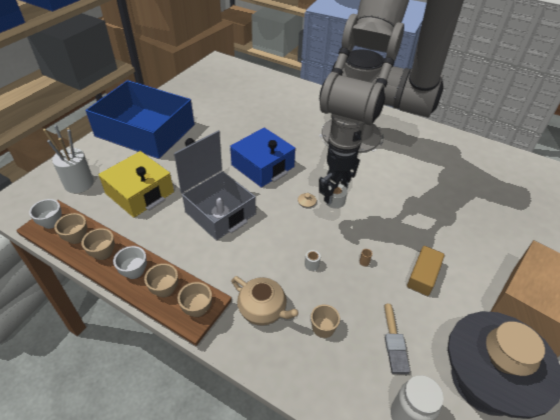

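The picture shows the roll held in the gripper at (338,192), and nothing else has moved. Now I'll go over the spindle and lower with a force guard.

Run:
```python
from h import *
S=np.array([.566,-.168,0]); q=down(yd); o=.0363
r.reach(S+Z*(o+.105),q); r.hold(.2); st()
print(r.move_straight(S+Z*(o+.064),speed=.1,max_force=6)); st()
print(r.move_straight(S+Z*(o+.046),speed=.03,max_force=5)); s=st(); print(s["torque"])
```

```text
7.33 [ 0.5661 -0.1667  0.1415] F [ 0.5   0.18 -0.17] w 0.0578 gf 32.2
False
7.88 [ 0.5662 -0.168   0.1004] F [0.4  0.54 0.64] w 0.0575 gf 32.2
False
8.63 [ 0.5661 -0.168   0.0823] F [ 0.85  0.38 -0.58] w 0.0577 gf 32.2
[-0.01581873 -0.01628696  0.07462195]
```

Run:
```python
from h import *
S=np.array([.566,-.168,0]); o=.0363
print(r.move_straight(S+Z*(o+.0085),speed=.05,max_force=8)); st()
command_gripper(.075); r.hold(.3); st()
r.move_straight(S+Z*.20,speed=.12); st()
p,d=optics.get_image("top"); cv2.imwrite("pics/s.png",cv2.resize(p[130:270,260:460,::-1],None,fx=4,fy=4))
m=optics.camera_model("top"); np.savez("t1.npz",p=p,d=d,**m)
p,d=optics.get_image("scene"); cv2.imwrite("pics/s2.png",cv2.resize(p[100:250,100:300,::-1],None,fx=4,fy=4)); np.savez("s1.npz",p=p,d=d,**optics.camera_model("scene"))
```

```text
True
9.38 [ 0.5654 -0.1677  0.0444] F [-1.31  0.23  5.15] w 0.0573 gf 32.6
9.99 [ 0.5648 -0.1674  0.0436] F [-0.22 -0.4   0.59] w 0.0747 gf 0.0
11.44 [ 0.5656 -0.1678  0.1992] F [-0.26 -0.18 -0.49] w 0.075 gf 0.0
```

View pics/s2.png

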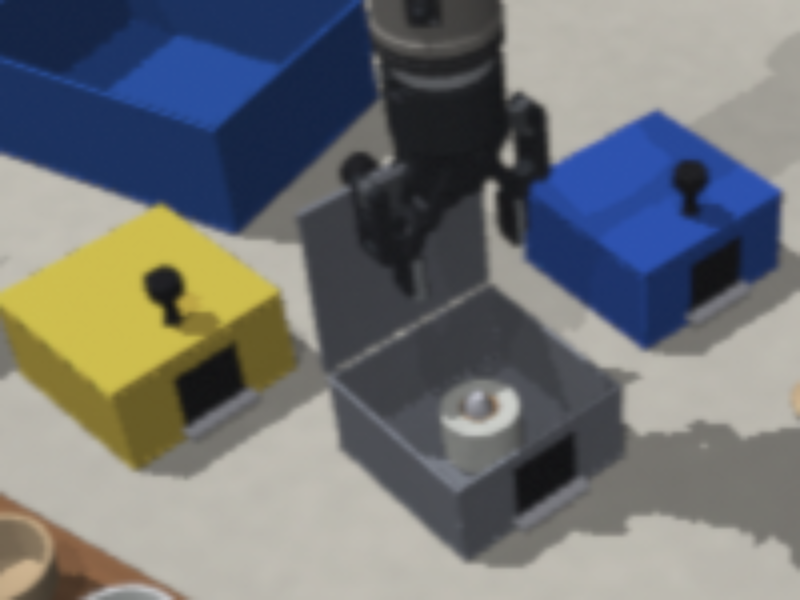

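The roll is seated on the spindle with its tip showing, at crop (480,405), and the lid is still open. Next I'll push the lid shut from behind, to the side of the knob.

```bash
cat >> h.py <<'E'
H=np.array([.566,-.168,.0755])+.075*xd
def tcp(th,rho=.135,y=-.05,half=.011):
    c=np.cos(th); s=np.sin(th)
    return H+xd*(-rho*c+.006*s+half)+Z*(rho*s+.006*c+r.tip_extent)+yd*y
E
python3 - <<'E'
from h import *
q=down(yd); print(r.tip_extent)
ths=np.linspace(1.8,0,13)
for t in ths: print(round(t,2),tcp(t).round(3),r.solve_ik(tcp(t),q) is not None)
r.move_straight(r.read_state()["eef_pos"]*np.array([1,1,0])+Z*.34,speed=.25); command_gripper(0.0,30); print(r.tip_extent)
a=tcp(1.8)+Z*.08
r.reach(a,q); st(); print(r.move_straight(tcp(1.8),speed=.12,max_force=6)); st()
for t in ths[1:5]:
    print(round(t,2),r.move_straight(tcp(t),speed=.06,max_force=10)); st()
p,d=optics.get_image("scene"); cv2.imwrite("pics/l1.png",cv2.resize(p[50:250,100:350,::-1],None,fx=3,fy=3))
E
```

```text
0.025
1.8 [ 0.486 -0.273  0.231] True
1.65 [ 0.491 -0.254  0.235] True
1.5 [ 0.496 -0.234  0.236] True
1.35 [ 0.501 -0.215  0.234] True
1.2 [ 0.507 -0.196  0.228] True
1.05 [ 0.511 -0.178  0.221] True
0.9 [ 0.516 -0.161  0.21 ] True
0.75 [ 0.52  -0.147  0.197] True
0.6 [ 0.524 -0.134  0.182] True
0.45 [ 0.526 -0.123  0.165] True
0.3 [ 0.529 -0.115  0.146] True
0.15 [ 0.53  -0.11   0.127] True
0.0 [ 0.531 -0.108  0.106] True
0.025
13.55 [ 0.4854 -0.2736  0.3108] F [-0.05  0.03  1.27] w 0.0001 gf 0.0
False
14.37 [ 0.4863 -0.2731  0.2314] F [-0.06 -0.41 -0.32] w 0.0002 gf 0.0
1.65 False
14.86 [ 0.491  -0.2536  0.2349] F [-0.39  0.74 -0.24] w -0.0 gf 0.0
1.5 False
15.35 [ 0.4963 -0.2341  0.2356] F [ 1.21  1.02 -0.94] w -0.0 gf 0.0
1.35 False
15.84 [ 0.5015 -0.2145  0.2335] F [-0.19 -0.14 -0.14] w -0.0001 gf 0.0
1.2 False
16.33 [ 0.5066 -0.1956  0.2284] F [ 0.17 -0.56 -0.46] w -0.0002 gf 0.0
```

View pics/l1.png

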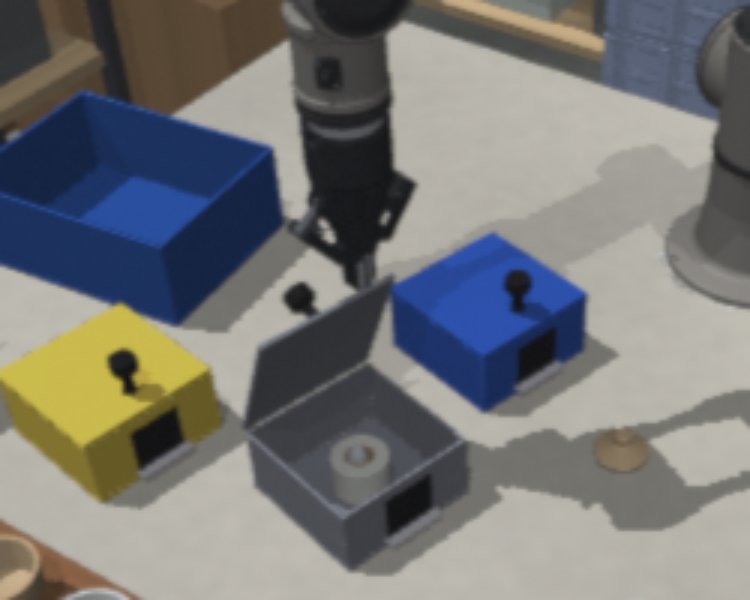

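The lid at (320,340) is following the fingertip and has reached about 1.2 rad. The knob at (298,297) is clear of the gripper, so I'll carry on down.

Run:
```python
from h import *
for t in np.linspace(1.2,0,9)[1:]:
    print(round(t,2),r.move_straight(tcp(t),speed=.06,max_force=12)); st()
print(r.move_straight(tcp(0)-Z*.008,speed=.02,max_force=10)); s=st()
r.hold(.2)
r.move_straight(np.array(s["eef_pos"])+Z*.12,speed=.15); r.hold(.2); st()
p,d=optics.get_image("scene"); cv2.imwrite("pics/l2.png",cv2.resize(p[50:250,100:350,::-1],None,fx=3,fy=3)); np.savez("s2.npz",p=p,d=d,**optics.camera_model("scene"))
X,p=cloud("s2.npz"); L=(X-H); a=L@xd; b=L@yd
for k in(-.03,-.07,-.10,-.14):
    s=(abs(a-k)<.012)&(abs(b-.03)<.03)&(abs(X[...,2]-.08)<.02); print(k,s.sum(),np.nanmedian(X[s][:,2]))
```

```text
1.05 False
16.88 [ 0.5115 -0.1776  0.2204] F [-0.35 -0.25 -0.11] w -0.0003 gf 0.0
0.9 False
17.37 [ 0.5159 -0.161   0.2097] F [-0.62  0.45 -0.31] w -0.0001 gf 0.0
0.75 False
17.86 [ 0.5199 -0.1462  0.1966] F [-0.02  0.33  0.3 ] w -0.0001 gf 0.0
0.6 False
18.35 [ 0.5234 -0.1333  0.1813] F [-0.6  -0.17  0.01] w -0.0001 gf 0.0
0.45 False
18.84 [ 0.5262 -0.1228  0.1643] F [-0.44  0.28  0.37] w -0.0001 gf 0.0
0.3 False
19.33 [ 0.5284 -0.1149  0.1457] F [ 1.02 -0.32  0.04] w -0.0001 gf 0.0
0.15 False
19.82 [ 0.5298 -0.1098  0.1262] F [ 0.07 -0.19  0.72] w 0.0001 gf 0.0
0.0 True
20.22 [ 0.5306 -0.1076  0.1065] F [-1.93  0.68  8.26] w -0.0001 gf 4.2
True
20.43 [ 0.5306 -0.1077  0.1065] F [-1.79  1.08  7.84] w -0.0003 gf 3.6
21.77 [ 0.5302 -0.1076  0.2255] F [-1.24 -0.44 -0.12] w 0.0001 gf 0.0
-0.03 120 0.08199371661087636
-0.07 127 0.08137112406628931
-0.1 136 0.0817736919132036
-0.14 217 0.08040646049906398
```

View pics/l2.png

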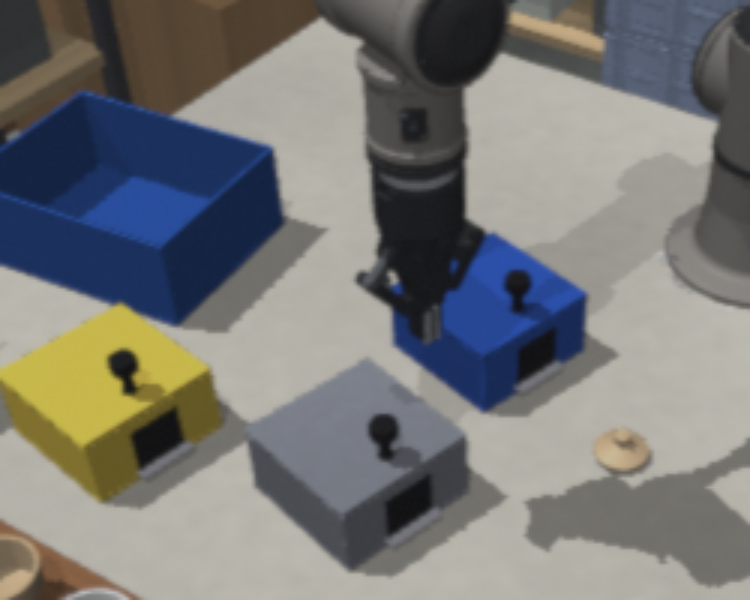

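The lid is flat on the grey box, at about z = 81.5 mm along its length, with its knob at (383,430). The gripper is clear, so I'll hand in.

```bash
python3 -c "
from workcell import r
print(r.finish_job())"
```

```text
the job is handed in; nothing more can be done
None
```

The full roll is seated on the spindle, the lid is closed flat on the box, nothing else visibly moved, and I handed the job in at about 22 s; no verdict came back.

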